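# Clamp the filter housing in the inclined quick-release vise

## Robot

A 6-joint arm with a two-finger parallel gripper is mounted at the origin on the work surface. World frame = base frame: x ahead of the robot, y to its left, z up, the work surface at z = 0. Lengths are in m, angles in rad, forces in N, time in s.
With the tool pointing down it reaches from about 0.15 to 0.775 m from the base axis. Payload 6.1 kg.
Tool frame: the origin (TCP) lies on the centre line of the jaws, within the pads' length; the fingertips stand 22 mm ahead of it and the grasp point (between the pads) lies 3 mm ahead of it; z points along the fingers, y is the line along which they close (so a half turn about z gives the same grasp; the last joint's range is limited). The gripper opens to 85 mm and grips with 20 to 120 N. Pads are 22 mm wide; open, the fingers measure 114 mm over their backs; the gripper's body (76 mm by 85 mm) begins 54 mm behind the grasp point. The pads swing forward as they close: fully open they stand 13 mm farther back than shut.
Start: joints at [0, 0.126, -0.04, 1.405, 0, 1.571], TCP at [0.525, -0, 0.253] pointing down, gripper open.
Joint ranges: [-2.72, 2.72], [-0.95, 1.95], [-1.27, 1.35], [-1.78, 2.02], [-1.46, 1.47], [-3.14, 3.14]. Speed limits (rad/s): [2.39, 2.39, 3.01, 3.14, 3.14, 3.14].

## Interface

Orientations are given as a 3x3 rotation matrix whose columns are the frame's x, y, z axes.
In Python, from cell import env, cams gives the robot as it stands.
- The arm moves only by the tool send_rows, never from a script. Its argument "series" is a list of rows, each a list of 6 numbers: the shift along the tool's x, y, z each as a share of 15 cm, from -1 to 1, then the turn, a rotation vector about the tool's x, y, z each as a share of 2 pi rad, from -1 to 1. In form: [[tx, ty, tz, wx, wy, wz], ...]. A call has 1 to 20 rows; each row is the pose to reach, as a shift and turn from the pose commanded when the call began, along the tool's axes at that moment, turning the shorter way round; what a row does not reach only later rows make up. A row lasts 1/10 s, in which the tool goes at most 50 mm and 8.59 degrees, less where a joint would pass 70% of its speed; a pose out of reach is approached as far as the arm can. A call with a number of a shift or a turn outside -1 to 1 is refused whole. A call with a gripper value outside its range is refused whole. "jaw" is the opening, from -1 (shut) to 1 (fully open), set as the call begins (left out, the last holds). The fingers move at their own pace and stop on an object; "force" is the grip in N (left out, the last holds). Time passes only in rows, so rows that repeat a pose let the fingers close. It gives the time, the measured TCP pose, the force, the opening and the grip force at its end, in the units of the state.
- env.read_state(): the state, without advancing time (a new reading comes with each control period).
- cams.get_image(name): name is "scene" or "side" or "wrist"; returns the picture (384x512x3 uint8, red, green, blue); there is no depth.
- cams.get_calibration(name): a dict with "mtx" (3x3 intrinsics, pixels), "R" (3x3) and "t" (3): a world point X has camera coordinates R X + t; the wrist camera has in their place "T_tool_cam" (4x4, takes a point from camera to tool coordinates, whose origin is the TCP and whose axes are the flange's). Camera axes: x right, y down, z forward; pixel columns grow to the right and rows downward; lengths in m; the calibration is good to about 2 mm. A picture is of the moment at which its call begins: read the wrist's pose just before it. get_calibration takes no time and is no camera call.
- env.job_done(): hands the job in; it is judged then, once.
The state is a dict: "time_s": time; "joint_positions": joint angles; "qvel": joint speeds; "effort": joint torques, N m; "eef_pos": TCP position; "tcp_rot": TCP orientation; "force": force on the tool from outside, world axes, zero at the start; "torque": the same for the moment, N m; "opening": opening from 0.0 (shut) to 1.0 (fully open); "grasp_force": force on a finger pad.
Only numpy, scipy, OpenCV 4.12 (cv2) and the standard library are available. Lean on these libraries where they do the work, as an engineer would, in place of code of your own. Each camera call takes 0.05 s, during which the arm holds its last target. There are 200 camera calls.

## Task

Lay the filter housing (the tall two-connector aluminium block) flat on the sloping bed of the vise, connectors up, its long side along the front lip, and let go. Squeeze the vise's quick-release lever, slide the moving jaw up until it presses the housing against the fixed jaw, and let the lever spring back; then turn the screw handle clockwise, as seen from the handle end, by a good quarter turn so that the housing is clamped tight. Leave the other things on the bench where they are and let go of everything.

Things in the scene. Friction and masses are not known exactly. Their poses are not given: they have to be found in the camera images.
- filter: The work: a closed aluminium housing, 50 (x) x 80 (y) x 45 (z) mm, about 0.2 to 0.4 kg, with two brass connectors 9 mm thick standing 11 mm above its top, on its centre line 26 mm either side of the centre. It starts upright (connectors up) on the bench. Origin: centre of its underside; z up through the connectors. Either way round will do.
- bed: The vise's flat sloping bed, 100 mm wide (x), from y -90 to +107 mm, fixed, tilted 30 degrees towards the robot. Origin: on its top surface, about 80 mm above the bench. x: up the slope, away from the robot; y: level, along the vise towards the fixed jaw; z: square to the bed, leaning 30 degrees from vertical towards the robot. The housing belongs with its origin at x 0, y +35, z 0 mm, against lip and fixed jaw.
- fixed_face (a point): Centre of the fixed jaw's working face, at bed x 0, y +75, z +18 mm; it looks along bed -y. The fixed jaw is a steel block 36 mm high, 66 mm wide (x), 22 mm thick.
- lip (a point): Top inner edge of the front lip, at bed x -25, y +35, z +12 mm. The lip, along the bed's lower side, is 12 mm high, 7 mm thick (from x -25 to -32) and runs from bed y -25 to +100 mm.
- jaw_face (a point): Centre of the moving jaw's working face, 18 mm above the bed, looking along bed +y. The plate is 62 mm wide (x), 34 mm high, 10 mm thick, and sprung: it yields beyond 6 N, 1 mm for each 3 N more. With the housing against the fixed jaw it touches at bed y -5 mm. At the start the jaws stand 110 to 155 mm apart.
- face: The moving jaw's sprung face plate. Origin: middle of the lower edge of its working face, at bed level; axes as the bed's.
- grip_post (a point): Outer (bed -x) side of a fixed upright post on the moving jaw's carriage, 65 mm above the bed, at bed x -24 mm. Post: 10 mm thick (x), 30 mm wide (y), up to 76 mm above the bed. Post and lever are squeezed together between fingers that close along bed x, the tool square to the bed, and the carriage is then slid along bed y without letting go. Nothing stands above them.
- lever_pad (a point): Outer (bed +x) side of the quick-release lever, 65 mm above the bed: a paddle 8 mm thick, 30 mm wide (y), up to 80 mm above the bed, hinged 6 mm above the bed. Released, this side is at bed x +26 mm, 50 mm across from the post's outer side; squeezed home it is 9 mm nearer. That takes 10 to 12 N here, against a spring. Post and lever stand 60 mm behind the jaw face at screw 0.
- release (a joint): Angle of the quick-release lever, rad: about 0 released, 0.15 squeezed fully. Released, teeth 4 mm apart hold the carriage on the bed up to about 25 N (letting go may shift it up to 2 mm either way, into the nearest tooth). Beyond 0.11 it slides freely, with about 2 N of friction.
- carriage (a joint): Travel of the moving jaw's carriage along bed +y, m: 0 fully open, at most 0.085. The carriage block is 30 mm high, 70 mm wide (x) and lies 36 to 85 mm behind the jaw face at screw 0; open, it overhangs the bed on two rods.
- screw (a joint): Turn of the screw handle, rad, 0 to 2.2, at the start 0 to 0.4. Positive tightens: the upper knob goes over the top and away from the robot, clockwise seen from the handle end looking along bed +y. Each rad moves the jaw 3 mm towards the fixed jaw (9 N more once it presses). Turns easily (1.5 N at the knob), stays put. The upper arm leans 0.8 rad from vertical towards the robot at 0, upright at 0.8.
- screw_axis (a point): Point on the screw's level axis (along bed y), in the middle of the handle, at bed x 0, 20 mm above the bed, 130 mm behind the jaw face at screw 0. It travels with the carriage.
- knob (a point): Centre of the handle's upper knob. The handle is a bar 10 mm thick with a knob at each end, a cylinder 24 mm across and 24 mm long, its axis along bed y; 110 mm between centres. This knob goes round screw_axis at 55 mm radius in an upright plane. Its ends can be pinched from above by fingers closing along bed y. 33 mm are free between knob and carriage (only the screw, 26 mm thick, lies there, lower).
- coupler: Bystander: a longer, lower aluminium housing 36 x 112 x 22 mm with three connectors. Origin: centre of its underside.
- jar: Bystander: clear jar with a white lid, 58 mm across, 75 mm high. Origin: centre of its underside.
- wrench: Bystander: torque wrench lying flat, 22 mm thick, 171 mm long along its y. Origin: underside, near its middle.
- solvent: Bystander: white bottle 60 mm across, 150 mm high. Origin: centre of its underside.
- mug: Bystander: white mug 80 mm across, 92 mm high. Origin: centre of its underside.
- stand: Bystander: brass block 90 x 60 x 30 mm with three holes. Origin: centre of its underside.
- mouse: Bystander: rounded black computer mouse 62 mm across, 34 mm high. Origin: centre of its underside.
- column: Fixed gauge column: base 90 x 90 x 12 mm, upright column 240 mm high, with a head on its far side. Origin: centre of its underside.
Things that resemble listed ones, but are neither listed nor needed, are in the scene too. Leave any orange look-alike of the filter alone.

How it is judged:
On the way, in this order (a step that is already met when the one before it is completed fails the run):
1. the housing lies flat on the bed between the jaws, along the lip, let go, with the jaw still open (x of filter in the frame of bed between -0.008 and 0.008 m and z of filter in the frame of bed between -0.003 and 0.004 m and angle between the z axis of filter and the z axis of bed, either way round below 0.06 rad and angle between the y axis of filter and the y axis of bed, either way round below 0.1 rad and y of filter in the frame of bed between -0.03 and 0.04 m and contact force between the fingers and filter below 0.2 N and y of jaw_face in the frame of bed below -0.02 m), for 0.2 s.
2. the lever is squeezed and the jaw slid up to the housing (value of joint release above 0.11 rad and y of jaw_face in the frame of bed above -0.008 m and x of filter in the frame of bed between -0.008 and 0.008 m and z of filter in the frame of bed between -0.003 and 0.004 m and angle between the z axis of filter and the z axis of bed, either way round below 0.06 rad and angle between the y axis of filter and the y axis of bed, either way round below 0.1 rad and y of filter in the frame of bed above 0.0315 m), for 0.1 s.
3. the lever is released with the jaw against the housing (value of joint release below 0.045 rad and y of jaw_face in the frame of bed above -0.008 m and x of filter in the frame of bed between -0.008 and 0.008 m and z of filter in the frame of bed between -0.003 and 0.004 m and angle between the z axis of filter and the z axis of bed, either way round below 0.06 rad and angle between the y axis of filter and the y axis of bed, either way round below 0.1 rad and y of filter in the frame of bed above 0.0315 m), for 0.1 s.
4. the screw is turned tight (value of joint screw above 1 rad and contact force between face and filter above 8 N and value of joint release below 0.045 rad and x of filter in the frame of bed between -0.008 and 0.008 m and z of filter in the frame of bed between -0.003 and 0.004 m and angle between the z axis of filter and the z axis of bed, either way round below 0.06 rad and angle between the y axis of filter and the y axis of bed, either way round below 0.1 rad and y of filter in the frame of bed above 0.0315 m), for 0.2 s.
At the end, for the whole second after the job is handed in: The housing lies flat on the bed (within 4 mm and 0.06 rad), along the lip (within 8 mm, 0.1 rad) and against the fixed jaw (within 3.5 mm); the release lever is back (under 0.045 rad), the screw stands past 1.0 rad and the moving jaw presses on the housing with more than 8 N; all is at rest (all of step 4 and linear speed of filter below 0.02 m/s); the robot touches nothing.
It fails at once if a bystander is shifted by more than 30 mm or knocked over (distance of any of coupler, jar, wrench, solvent, mug, stand, mouse from where it was at the start of the episode above 0.03 m or angle between any of coupler, jar, wrench, solvent, mug, stand, mouse's own z axis and vertical above 0.5 rad).
It also fails if it takes over 58 s, if anything falls off the work surface, if the arm or the gripper's body presses on something with over 40 N, if the wrist force passes 120 N, or if a joint passes its speed limit or range.

## Working session

There is one attempt and no reset: what is moved stays moved. The work goes in short steps, Python scripts to look and compute and a tool call to move; the robot and the scene stay as the last step left them, time stands still between calls to the robot, and variables do not carry over. Pictures are saved under pics/ and viewed, at most 10 in all, crops included, and the job is handed in when it is done.

Besides the shell and the picture viewer there is one more tool, called as name(argument=value, ...) on one line, values as JSON. send_rows: Moves the arm, as the interface text tells. Its arguments: {"type":"object","properties":{"series":{"type":"array","items":{"type":"array","items":{"type":"number"}}},"jaw":{"type":"number"},"force":{"type":"number"}},"required":["series"]}

```bash
ls; mkdir -p pics; python3 - <<'E'
from cell import env, cams
import cv2, numpy as np
s=env.read_state(); print(s['time_s'],s['eef_pos'],s['tcp_rot'])
for n in ("scene","side"):
    im=cams.get_image(n); cv2.imwrite(f"pics/{n}0.png",cv2.resize(im[:,:,::-1],(800,600),interpolation=cv2.INTER_CUBIC)); c=cams.get_calibration(n); print(n,c)
    np.save(f"pics/{n}0.npy",im)
print(cams.get_calibration("wrist"))
E
```

```text
pics
0.0 [5.24661139e-01 4.53390899e-06 2.52541252e-01] [[-1.10109507e-05  9.99998846e-01 -1.51900429e-03]
 [ 1.00000000e+00  1.09921782e-05 -1.23668154e-05]
 [-1.23501039e-05 -1.51900443e-03 -9.99998846e-01]]
scene {'mtx': array([[396.05110687,   0.        , 257.53497205],
       [  0.        , 396.05110687, 190.92081213],
       [  0.        ,   0.        ,   1.        ]]), 'R': array([[ 0.73393209,  0.67914181,  0.01049202],
       [ 0.55741165, -0.59341082, -0.58065123],
       [-0.38811845,  0.43200695, -0.8140848 ]]), 't': array([-0.37628401, -0.21031071,  1.58547963])}
side {'mtx': array([[458.643113  ,   0.        , 251.65737365],
       [  0.        , 458.643113  , 190.79460868],
       [  0.        ,   0.        ,   1.        ]]), 'R': array([[ 0.99757221, -0.06921536, -0.00767626],
       [-0.05613302, -0.73395371, -0.67687594],
       [ 0.04121619,  0.67566352, -0.73605709]]), 't': array([-0.51470985,  0.09941865,  1.57269059])}
{'mtx': array([[267.94675928,   0.        , 258.19826077],
       [  0.        , 267.94675928, 191.14994504],
       [  0.        ,   0.        ,   1.        ]]), 'T_tool_cam': array([[ 2.86440505e-04, -9.56195365e-01, -2.92729127e-01,
         7.38331584e-02],
       [ 9.99999819e-01,  1.19025453e-04,  5.89722206e-04,
        -4.94911308e-04],
       [-5.29047423e-04, -2.92729243e-01,  9.56195226e-01,
        -1.21225973e-01],
       [ 0.00000000e+00,  0.00000000e+00,  0.00000000e+00,
         1.00000000e+00]])}
```

View pics/scene0.png

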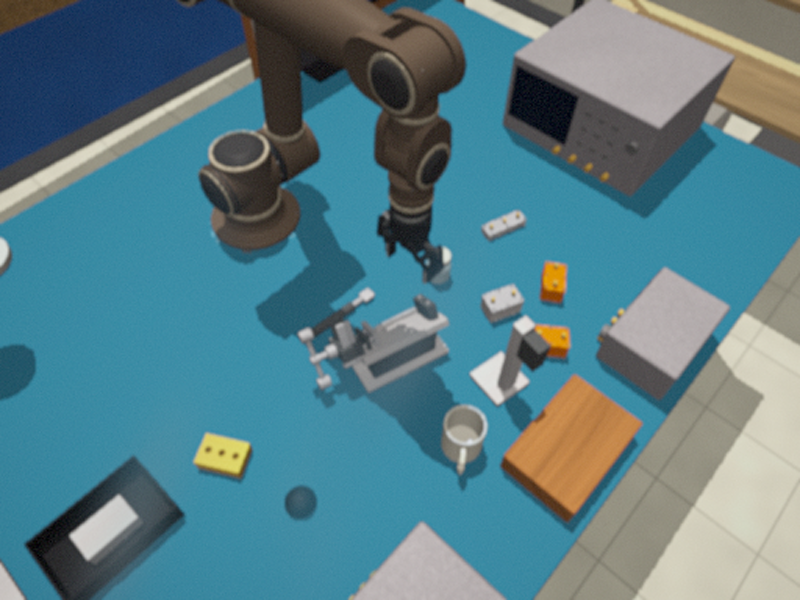

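View pics/side0.png

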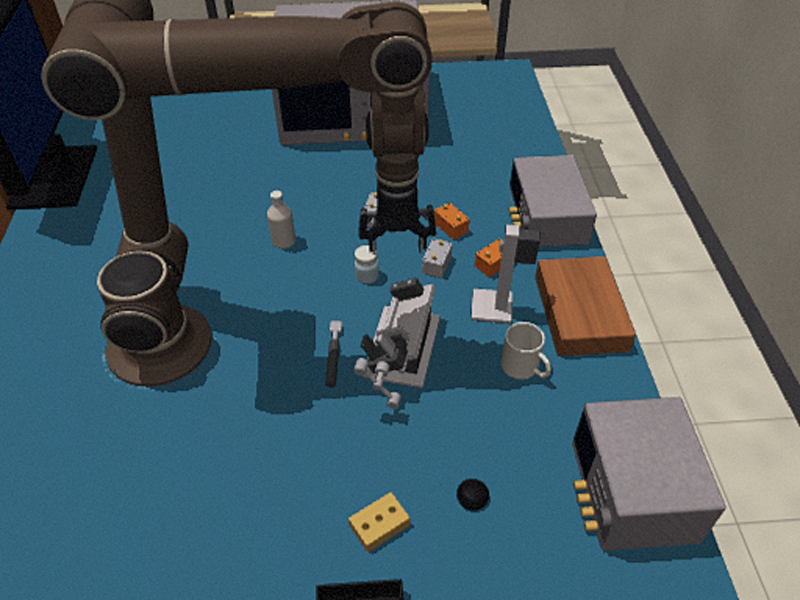

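The grey two-connector block at scene (503,303) / side (437,256) matches the filter. The other candidates don't: the orange ones at scene (553,282) and (553,340) are look-alikes, and the long grey block at (503,224) with three connectors is the coupler. I'll confirm with an enlarged crop.

```bash
python3 - <<'E'
import cv2, numpy as np
a=np.load("pics/scene0.npy")[165:255,185:365,::-1]; b=np.load("pics/side0.npy")[140:265,200:330,::-1]
def up(im,k,o):
    im=cv2.resize(im,None,fx=k,fy=k,interpolation=cv2.INTER_CUBIC).copy()
    for i in range(0,im.shape[1]//k,20): cv2.putText(im,str(o[0]+i),(i*k,10),0,.4,(0,255,255),1); cv2.line(im,(i*k,12),(i*k,18),(0,255,255),1)
    for i in range(0,im.shape[0]//k,20): cv2.putText(im,str(o[1]+i),(0,i*k+4),0,.4,(0,255,255),1)
    return im
cv2.imwrite("pics/c1.png",up(a,4,(185,165))); cv2.imwrite("pics/c2.png",up(b,4,(200,140)))
E
```

```text
(no output)
```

View pics/c1.png

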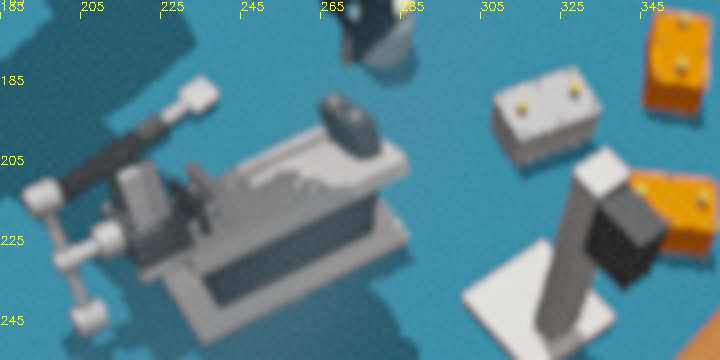

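View pics/c2.png

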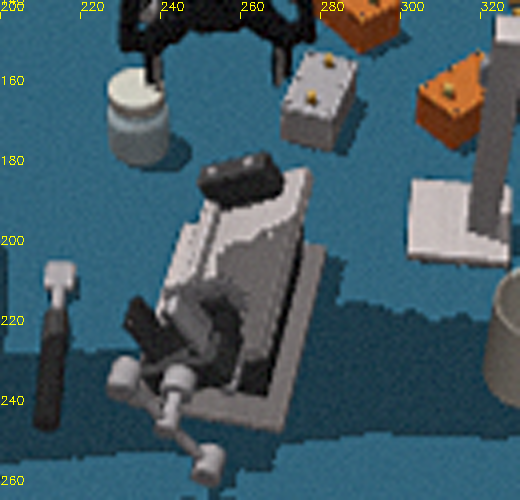

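c1/c2 confirm it. The filter is grey with two brass connectors, at scene px (315.5,191.2), (328.7,187.2) and side px (277.8,164.2), (282.2,155). Upper knob: scene (195.8,214.2), side (231,234.2). Lower knob: scene (207.5,244.2), side (251.8,256.2). Bed far corner: scene (287,204.5), side (277.2,182.5).

```bash
cat > h.py <<'E'
import numpy as np, cv2
from cell import env, cams
from scipy.spatial.transform import Rotation as Ro
def P(n,s=None):
    c=cams.get_calibration(n)
    if n=="wrist":
        T=np.eye(4);T[:3,:3]=s['tcp_rot'];T[:3,3]=s['eef_pos'];W=np.linalg.inv(T@c['T_tool_cam']);return c['mtx']@W[:3]
    return c['mtx']@np.c_[c['R'],c['t']]
def tri(obs):
    X=np.array([r for M,(u,v) in obs for r in (u*M[2]-M[0],v*M[2]-M[1])]);return np.linalg.lstsq(X[:,:3],-X[:,3],rcond=None)[0]
def onz(M,uv,z):
    u,v=uv;X=np.array([u*M[2]-M[0],v*M[2]-M[1]]);return np.r_[np.linalg.solve(X[:,:2],-X[:,3]-X[:,2]*z),z]
def proj(M,X):
    p=M@np.r_[X,1];return p[:2]/p[2]
def bedR(yaw):
    c=np.cos(np.pi/6);s=.5
    return Ro.from_euler('z',yaw).as_matrix()@np.array([[c,0,-s],[0,1,0],[s,0,c]])
def move(p,R):  # row to reach world pose from current
    s=env.read_state();A=np.array(s['tcp_rot'])
    d=A.T@(np.array(p)-s['eef_pos'])/.15; w=Ro.from_matrix(A.T@R).as_rotvec()/(2*np.pi)
    return np.r_[d,w].round(4).tolist()
E
python3 - <<'E'
from h import *
A,B=P("scene"),P("side")
for k,a,b in [("c1",(315.5,191.2),(277.8,164.2)),("c2",(328.7,187.2),(282.2,155)),("up",(195.8,214.2),(231,234.2)),("lo",(207.5,244.2),(251.8,256.2)),("corner",(287,204.5),(277.2,182.5))]:
    X=tri([(A,a),(B,b)]);print(k,X.round(4),proj(A,X)-a,proj(B,X)-b)
E
```

```text
c1 [0.6236 0.1761 0.0504] [-0.06152395  0.71657006] [-0.273059  -0.4301011]
c2 [0.6457 0.2232 0.0499] [-0.02875492  0.34547762] [-0.12943717 -0.20557561]
up [ 0.4414 -0.203   0.1435] [-0.04636399  0.57318213] [-0.25559876 -0.36562904]
lo [ 0.5006 -0.2213  0.0506] [-0.04662449  0.59444395] [-0.27796583 -0.3677042 ]
corner [0.605  0.0395 0.0978] [-0.06737307  0.79660463] [-0.31688256 -0.47739767]
```

```bash
python3 - <<'E'
from h import *
B=P("side");A=P("scene")
print("column",onz(B,(315,195),.012),"wrench",onz(B,(214.5,208),.02),onz(B,(211,245),.01),"jar",onz(B,(234,162),.075),"orange", onz(B,(292,150),.04),onz(B,(312,165),.05))
y=-np.arctan2(.0221,.0471)
R=np.c_[[-np.sin(y),np.cos(y),0],[np.cos(y),np.sin(y),0],[0,0,-1]]
print(move([.6346,.1996,.2],R))
E
```

```text
column [0.74449021 0.04713236 0.012     ] wrench [0.38838513 0.00663008 0.02      ] [ 0.37424682 -0.14153401  0.01      ] jar [0.46469146 0.17214185 0.075     ] orange [0.68805234 0.25748798 0.04      ] [0.74841424 0.16046906 0.05      ]
[1.3306, 0.7333, 0.3496, -0.0002, 0.0, 0.0698]
```

send_rows(series=[[0.25, 0.15, 0.07, 0, 0, 0.014], [0.5, 0.3, 0.14, 0, 0, 0.028], [0.75, 0.45, 0.21, 0, 0, 0.042], [1, 0.6, 0.28, 0, 0, 0.056], [1, 0.733, 0.35, 0, 0, 0.07], [1, 0.733, 0.35, 0, 0, 0.07]], jaw=1, force=40)

```text
time_s: 0.7
eef_pos: [0.6356, 0.1511, 0.1973]
tcp_rot: [[0.425, 0.905, -0.004], [0.905, -0.425, -0.001], [-0.003, -0.003, -1.0]]
force: [0.2, 0.2, 0.0]
opening: 0.994
grasp_force: 0.0
```

```bash
python3 - <<'E'
from h import *
y=-np.arctan2(.0221,.0471)
R=np.c_[[-np.sin(y),np.cos(y),0],[np.cos(y),np.sin(y),0],[0,0,-1]]
print(move([.6346,.1996,.2],R))
E
```

```text
[0.2899, -0.1434, -0.0185, -0.0005, 0.0004, -0.0]
```

send_rows(series=[[0.29, -0.143, -0.018, 0, 0, 0], [0.29, -0.143, -0.018, 0, 0, 0], [0.29, -0.143, -0.018, 0, 0, 0]])

```text
time_s: 1.0
eef_pos: [0.6334, 0.1987, 0.2037]
tcp_rot: [[0.424, 0.906, -0.0], [0.906, -0.424, -0.0], [-0.0, -0.0, -1.0]]
force: [-0.9, -1.0, -0.1]
opening: 0.996
grasp_force: 0.0
```

```bash
python3 - <<'E'
from h import *
s=env.read_state();M=P("wrist",s);im=cams.get_image("wrist");np.save("pics/w1.npy",im)
print(s['time_s'],s['eef_pos'])
for X in [(.6236,.1761,.056),(.6457,.2232,.056)]: print(proj(M,np.array(X)))
cv2.imwrite("pics/w1.png",cv2.resize(im[:,:,::-1],(800,600),interpolation=cv2.INTER_CUBIC))
E
```

```text
1.0 [0.63339315 0.19873371 0.20374763]
[258.82660381 205.49415727]
[258.9410772  157.06640639]
```

View pics/w1.png

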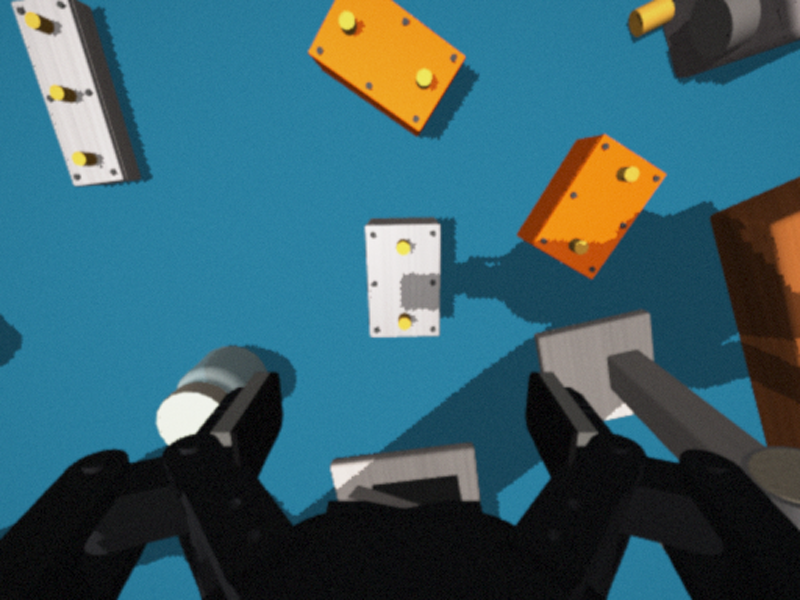

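Connectors at (403,246) and (404,321) match the prediction to within 0.4 px, so I can descend.

send_rows(series=[[0.005, 0.003, 0.25, 0, 0, 0], [0.009, 0.005, 0.5, 0, 0, 0], [0.009, 0.005, 0.75, 0, 0, 0], [0.009, 0.005, 0.9, 0, 0, 0], [0.009, 0.005, 0.9, 0, 0, 0]])

```text
time_s: 1.55
eef_pos: [0.6327, 0.1972, 0.0649]
tcp_rot: [[0.427, 0.904, -0.007], [0.904, -0.427, -0.002], [-0.005, -0.005, -1.0]]
force: [-0.0, 0.8, -0.3]
opening: 1.005
grasp_force: 0.0
```

```bash
python3 - <<'E'
from h import *
y=-np.arctan2(.0221,.0471)
R=np.c_[[-np.sin(y),np.cos(y),0],[np.cos(y),np.sin(y),0],[0,0,-1]]
print(move([.6346,.1996,.038],R))
E
```

```text
[0.0209, 0.0058, 0.1791, -0.0008, 0.0008, -0.0003]
```

send_rows(series=[[0.01, 0.003, 0.1, 0, 0, 0], [0.01, 0.003, 0.18, 0, 0, 0], [0.01, 0.003, 0.18, 0, 0, 0], [0.01, 0.003, 0.18, 0, 0, 0]])

```text
time_s: 1.95
eef_pos: [0.6365, 0.2005, 0.0419]
tcp_rot: [[0.426, 0.905, 0.0], [0.905, -0.426, 0.0], [0.0, 0.0, -1.0]]
force: [0.3, 0.2, 0.2]
opening: 0.996
grasp_force: 0.0
```

send_rows(series=[[0, 0, 0, 0, 0, 0], [0, 0, 0, 0, 0, 0], [0, 0, 0, 0, 0, 0], [0, 0, 0, 0, 0, 0], [0, 0, 0, 0, 0, 0], [0, 0, 0, 0, 0, 0], [0, 0, 0, 0, 0, 0], [0, 0, 0, 0, 0, 0]], jaw=-1, force=40)

```text
time_s: 2.75
eef_pos: [0.6367, 0.2008, 0.0423]
tcp_rot: [[0.426, 0.905, 0.001], [0.905, -0.426, 0.001], [0.001, 0.001, -1.0]]
force: [-1.4, 0.1, 5.2]
opening: 0.578
grasp_force: 43.6
```

```bash
cat >> h.py <<'E'
YAW=-0.30; O=np.array([.532,-.050,.08])
def bedT(b,yaw=None,o=None):  # TCP pose: bed point, tool square to bed
    R=bedR(YAW if yaw is None else yaw); return (O if o is None else o)+R@np.array(b), np.c_[R[:,1],R[:,0],-R[:,2]]
E
python3 - <<'E'
from h import *
p,R=bedT([.003,.025,.0423+.06]);print(p,move(p,R))
E
```

```text
[ 0.49300458 -0.01176851  0.1700944 ] [-1.6893, -0.2629, -0.8537, -0.0831, 0.0057, -0.0218]
```

send_rows(series=[[0, 0, -0.3, 0, 0, 0], [0, 0, -0.6, 0, 0, 0], [-0.1, 0, -0.9, 0, 0, 0], [-0.35, -0.05, -1, -0.01, 0, -0.003], [-0.6, -0.1, -1, -0.02, 0, -0.006], [-0.85, -0.15, -1, -0.03, 0, -0.01], [-0.95, -0.17, -1, -0.04, 0, -0.012], [-0.95, -0.17, -1, -0.04, 0, -0.012]])

```text
time_s: 3.55
eef_pos: [0.5491, 0.0809, 0.1905]
tcp_rot: [[0.358, 0.906, 0.227], [0.934, -0.344, -0.098], [-0.011, 0.247, -0.969]]
force: [0.0, 0.9, -1.9]
opening: 0.584
grasp_force: 43.3
```

```bash
python3 - <<'E'
from h import *
p,R=bedT([.003,.025,.0423+.06]);print(p,move(p,R))
E
```

```text
[ 0.49300458 -0.01176851  0.1700944 ] [-0.7095, -0.1593, 0.1074, -0.0436, 0.0056, -0.0091]
```

send_rows(series=[[-0.2, -0.05, 0.02, -0.012, 0.001, -0.002], [-0.4, -0.1, 0.04, -0.024, 0.003, -0.005], [-0.6, -0.14, 0.08, -0.036, 0.005, -0.008], [-0.71, -0.16, 0.107, -0.0436, 0.0056, -0.009], [-0.71, -0.16, 0.107, -0.0436, 0.0056, -0.009], [-0.71, -0.16, 0.107, -0.0436, 0.0056, -0.009]])

```text
time_s: 4.15
eef_pos: [0.4969, -0.01, 0.1712]
tcp_rot: [[0.296, 0.827, 0.478], [0.955, -0.257, -0.146], [0.002, 0.5, -0.866]]
force: [0.5, -0.1, -2.1]
opening: 0.578
grasp_force: 43.3
```

```bash
python3 - <<'E'
from h import *
s=env.read_state();M=P("wrist",s);im=cams.get_image("wrist").copy();np.save("pics/w2.npy",im);np.save("pics/w2M.npy",M)
p,R=bedT([.003,.025,.0423+.06]);print(s['eef_pos'],move(p,R))
Rb=bedR(YAW)
for n,b in dict(fj1=(-33,75,36),fj2=(33,75,36),fj3=(33,97,36),fj4=(-33,97,36),c=(50,107,0),lip=(-25,100,12),lipo=(-32,100,12)).items():
    q=proj(M,O+Rb@np.array(b)/1000);print(n,(q*1.5625).round(1))
cv2.imwrite("pics/w2.png",cv2.resize(im[:,:,::-1],(800,600),interpolation=cv2.INTER_CUBIC))
E
```

```text
[ 0.49688346 -0.01000433  0.17121573] [-0.0224, -0.0283, -0.0032, 0.0001, -0.0004, -0.0001]
fj1 [314.6 233.3]
fj2 [462.6 233.2]
fj3 [464.7 182. ]
fj4 [311.4 182.1]
c [489.1 159.8]
lip [338.  174.5]
lipo [323.5 174.5]
```

View pics/w2.png

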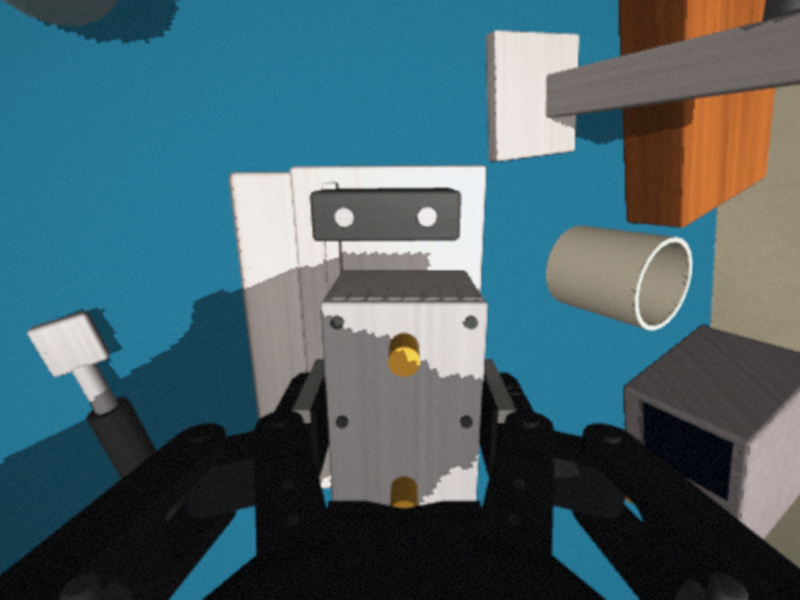

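Fixed jaw top corners: front (312,240), (461,240), rear (314,189), (459,189). Bed corner at (486,167). Everything sits 7 px low and 2 px left of the prediction, so the bed origin shifts by (-1,-3) mm. Yaw is fine.

```bash
sed -i 's/^YAW=.*/YAW=-0.30; O=np.array([.532,-.050,.08])+bedR(YAW)@np.array([-.001,-.003,0])/' h.py
python3 - <<'E'
from h import *
M=np.load("pics/w2M.npy");Rb=bedR(YAW)
for n,b in dict(fj1=(-33,75,36),fj2=(33,75,36),fj3=(33,97,36),c=(50,107,0)).items(): print(n,proj(M,O+Rb@np.array(b)/1000)*1.5625)
p,R=bedT([.003,.027,.0423+.012]);print(move(p,R))
E
```

```text
fj1 [312.80210178 240.06341919]
fj2 [460.12628052 239.92496696]
fj3 [462.08300513 189.20985273]
c [486.76903644 166.01031803]
[-0.0298, -0.0352, 0.3168, 0.0001, -0.0004, -0.0001]
```

send_rows(series=[[-0.015, -0.018, 0.08, 0, 0, 0], [-0.03, -0.035, 0.16, 0, 0, 0], [-0.03, -0.035, 0.24, 0, 0, 0], [-0.03, -0.035, 0.317, 0, 0, 0], [-0.03, -0.035, 0.317, 0, 0, 0], [-0.03, -0.035, 0.317, 0, 0, 0]])

```text
time_s: 4.8
eef_pos: [0.5142, -0.0198, 0.1271]
tcp_rot: [[0.295, 0.827, 0.478], [0.956, -0.256, -0.146], [0.002, 0.5, -0.866]]
force: [0.2, 0.4, -2.1]
opening: 0.577
grasp_force: 43.3
```

```bash
python3 - <<'E'
from h import *
s=env.read_state();print(bedR(YAW).T@(s['eef_pos']-O))
p,R=bedT([.003,.027,.0423]);print(move(p,R),s['force'])
E
```

```text
[0.00208852 0.02654047 0.05376413]
[0.0029, 0.0061, 0.0764, 0.0, -0.0003, -0.0] [ 0.2482992   0.35002848 -2.10757114]
```

send_rows(series=[[0.003, 0.006, 0.02, 0, 0, 0], [0.003, 0.006, 0.04, 0, 0, 0], [0.003, 0.006, 0.06, 0, 0, 0], [0.003, 0.006, 0.068, 0, 0, 0], [0.003, 0.006, 0.068, 0, 0, 0], [0.003, 0.006, 0.068, 0, 0, 0]])

```text
time_s: 5.4
eef_pos: [0.5193, -0.0216, 0.1188]
tcp_rot: [[0.295, 0.827, 0.479], [0.955, -0.256, -0.147], [0.002, 0.501, -0.865]]
force: [0.2, 0.2, -2.7]
opening: 0.577
grasp_force: 43.3
```

```bash
python3 - <<'E'
from h import *
s=env.read_state();Rb=bedR(YAW).T;print(Rb@(s['eef_pos']-O),Rb@s['force'])
E
```

```text
[0.00264658 0.02642089 0.04390371] [-1.20678797  0.22706346 -2.38835087]
```

send_rows(series=[[0, 0, 0.005, 0, 0, 0], [0, 0, 0.01, 0, 0, 0], [0, 0, 0.013, 0, 0, 0], [0, 0, 0.013, 0, 0, 0], [0, 0, 0.013, 0, 0, 0]])

```text
time_s: 5.9
eef_pos: [0.5199, -0.0218, 0.1182]
tcp_rot: [[0.295, 0.826, 0.48], [0.955, -0.256, -0.146], [0.002, 0.502, -0.865]]
force: [-13.0, 2.2, 11.3]
opening: 0.574
grasp_force: 45.6
```

```bash
python3 - <<'E'
from h import *
s=env.read_state();Rb=bedR(YAW).T;print(Rb@(s['eef_pos']-O),Rb@s['force'])
E
```

```text
[0.0028908  0.02641393 0.04305682] [-5.7240881  -1.72767971 16.31440757]
```

send_rows(series=[[0, 0, 0, 0, 0, 0], [0, 0, 0, 0, 0, 0], [0, 0, 0, 0, 0, 0], [0, 0, 0, 0, 0, 0], [0, 0, 0, 0, 0, 0], [0, 0, 0, 0, 0, 0], [0, 0, 0, 0, 0, 0]], jaw=1)

```text
time_s: 6.6
eef_pos: [0.5203, -0.0218, 0.1171]
tcp_rot: [[0.295, 0.827, 0.479], [0.955, -0.256, -0.147], [0.002, 0.501, -0.865]]
force: [-0.1, -0.4, -0.3]
opening: 1.001
grasp_force: 0.0
```

send_rows(series=[[0, 0, -0.1, 0, 0, 0], [0, 0, -0.3, 0, 0, 0], [0, 0, -0.5, 0, 0, 0], [-0.1, 0, -0.7, 0, 0, 0], [-0.2, 0, -0.7, 0, 0, 0], [-0.2, 0, -0.7, 0, 0, 0], [-0.2, 0, -0.7, 0, 0, 0]])

```text
time_s: 7.3
eef_pos: [0.461, -0.0352, 0.2077]
tcp_rot: [[0.296, 0.826, 0.479], [0.955, -0.257, -0.147], [0.002, 0.501, -0.865]]
force: [0.0, -0.3, -0.5]
opening: 0.997
grasp_force: 0.0
```

```bash
python3 - <<'E'
from h import *
s=env.read_state();M=P("wrist",s);im=cams.get_image("wrist").copy();np.save("pics/w3M.npy",M)
Rb=bedR(YAW);print(Rb.T@(s['eef_pos']-O))
J=-.043
for n,b in dict(f1=(-25,67,45),f2=(25,67,45),f3=(25,-13,45),c1=(0,53,56),c2=(0,1,56),post=(-24,J*1e3-60,76),postc=(-14,J*1e3-60,76),lev=(26,J*1e3-60,80)).items(): print(n,(proj(M,O+Rb@np.array(b)/1000)*1.5625).round(1))
cv2.imwrite("pics/w3.png",cv2.resize(im[:,:,::-1],(800,600),interpolation=cv2.INTER_CUBIC))
E
```

```text
[ 0.00232107 -0.00380802  0.14665302]
f1 [349.1 177. ]
f2 [446.9 176.9]
f3 [442.7 323.7]
c1 [397.9 206.6]
c2 [398.4 306.3]
post [355.9 494.5]
postc [373.8 494.4]
lev [446.1 499.7]
```

View pics/w3.png

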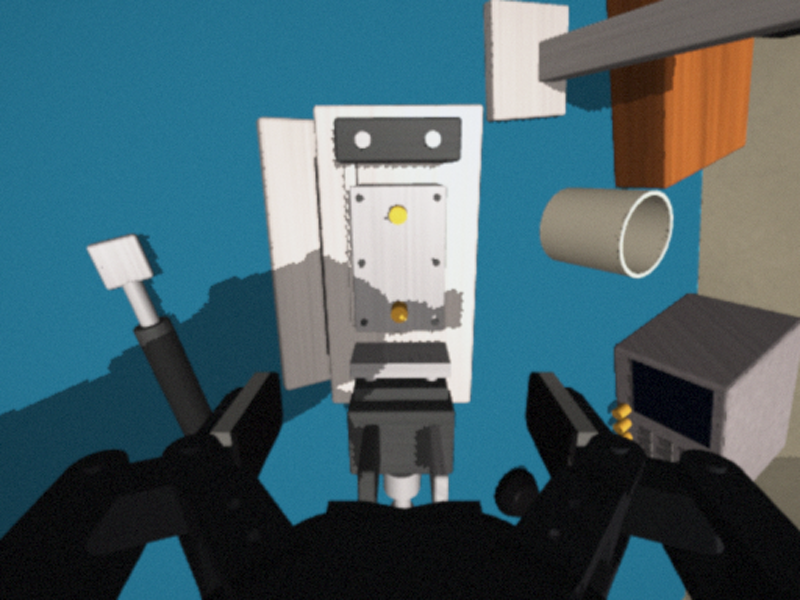

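The housing lies flat, with connectors at (398,214) and (399,313), so it's at y≈+23 and x≈0. The jaw plate's front top edge is at row 343, the post at x px 358-378 and the lever at 432-450, with tops near row 500.

```bash
python3 - <<'E'
from h import *
M=np.load("pics/w3M.npy");Rb=bedR(YAW)
Q=M@np.vstack([np.c_[Rb,O],[0,0,0,1]])
for uv,z in [((400,343),.034),((398,214),.056),((399,313),.056),((350,343),.034),((448,343),.034),((358,475),.04),((450,475),.04)]: print(onz(Q,np.array(uv)/1.5625,z))
p,R=bedT([-.0035,-.103,.12]);print(p,move(p,R))
E
```

```text
[ 0.00062935 -0.02941743  0.034     ]
[2.48320862e-05 4.93838047e-02 5.60000000e-02]
[ 0.00031451 -0.00276371  0.056     ]
[-0.02955014 -0.02936573  0.034     ]
[ 0.02961527 -0.02946709  0.034     ]
[-0.02705258 -0.11989484  0.04      ]
[ 0.03302162 -0.12004334  0.04      ]
[ 0.43963161 -0.13238278  0.18167305] [-0.6628, -0.0367, 0.1747, 0.0001, -0.0002, -0.0001]
```

```bash
python3 - <<'E'
from h import *
M=np.load("pics/w3M.npy");Rb=bedR(YAW)
Q=M@np.vstack([np.c_[Rb,O],[0,0,0,1]])
for uv,z in [((400,343),.0),((400,361),.034),((400,378),.034),((365,408),.03),((400,411),.03),((400,473),.03)]: print(onz(Q,np.array(uv)/1.5625,z))
E
```

```text
[ 0.00037794 -0.0438219   0.        ]
[ 0.00058993 -0.04131503  0.034     ]
[ 0.00055169 -0.05285483  0.034     ]
[-0.02214061 -0.07638395  0.03      ]
[ 0.00044232 -0.07863478  0.03      ]
[ 0.00028324 -0.12664972  0.03      ]
```

send_rows(series=[[-0.16, -0.01, 0, 0, 0, 0], [-0.33, -0.02, 0, 0, 0, 0], [-0.5, -0.03, 0.05, 0, 0, 0], [-0.655, -0.037, 0.12, 0, 0, 0], [-0.655, -0.037, 0.175, 0, 0, 0], [-0.655, -0.037, 0.175, 0, 0, 0], [-0.655, -0.037, 0.175, 0, 0, 0]])

```text
time_s: 8.05
eef_pos: [0.4403, -0.1306, 0.1817]
tcp_rot: [[0.294, 0.827, 0.478], [0.956, -0.256, -0.146], [0.002, 0.5, -0.866]]
force: [0.4, -0.4, -0.6]
opening: 0.999
grasp_force: 0.0
```

```bash
python3 - <<'E'
from h import *
s=env.read_state();print(bedR(YAW).T@(s['eef_pos']-O))
p,R=bedT([-.0035,-.102,.068]);print(move(p,R),s['force'])
E
```

```text
[-0.00339077 -0.10112325  0.1199667 ]
[-0.0066, -0.0007, 0.3464, -0.0, -0.0004, 0.0] [ 0.40161238 -0.40548512 -0.56643065]
```

send_rows(series=[[0, 0, 0.1, 0, 0, 0], [-0.005, 0, 0.2, 0, 0, 0], [-0.005, 0, 0.3, 0, 0, 0], [-0.005, 0, 0.346, 0, 0, 0], [-0.005, 0, 0.346, 0, 0, 0], [-0.005, 0, 0.346, 0, 0, 0]])

```text
time_s: 8.65
eef_pos: [0.465, -0.1392, 0.1379]
tcp_rot: [[0.294, 0.827, 0.48], [0.956, -0.256, -0.146], [0.002, 0.501, -0.865]]
force: [-0.5, -0.5, 0.4]
opening: 0.999
grasp_force: 0.0
```

send_rows(series=[[0, 0, 0, 0, 0, 0], [0, 0, 0, 0, 0, 0], [0, 0, 0, 0, 0, 0], [0, 0, 0, 0, 0, 0], [0, 0, 0, 0, 0, 0], [0, 0, 0, 0, 0, 0], [0, 0, 0, 0, 0, 0], [0, 0, 0, 0, 0, 0], [0, 0, 0, 0, 0, 0]], jaw=-1, force=40)

```text
time_s: 9.55
eef_pos: [0.4644, -0.1395, 0.1391]
tcp_rot: [[0.295, 0.826, 0.481], [0.956, -0.256, -0.147], [0.002, 0.502, -0.865]]
force: [-16.1, 5.4, 15.1]
opening: 0.487
grasp_force: 39.8
```

```bash
python3 - <<'E'
from h import *
s=env.read_state();Rb=bedR(YAW).T;print(Rb@(s['eef_pos']-O),Rb@s['force'],s['opening']*85)
E
```

```text
[-0.00246537 -0.10249719  0.07024176] [-7.19557155  0.37830812 21.5457648 ] 41.39048374353539
```

send_rows(series=[[0.02, 0, 0, 0, 0, 0], [0.05, 0, 0, 0, 0, 0], [0.08, 0, 0, 0, 0, 0], [0.11, 0, 0, 0, 0, 0], [0.14, 0, 0, 0, 0, 0], [0.16, 0, 0, 0, 0, 0], [0.18, 0, 0, 0, 0, 0], [0.2, 0, 0, 0, 0, 0], [0.22, 0, 0, 0, 0, 0], [0.22, 0, 0, 0, 0, 0], [0.22, 0, 0, 0, 0, 0]])

```text
time_s: 10.65
eef_pos: [0.4739, -0.1082, 0.1391]
tcp_rot: [[0.295, 0.826, 0.48], [0.955, -0.256, -0.147], [0.001, 0.502, -0.865]]
force: [-18.7, 4.4, 15.5]
opening: 0.491
grasp_force: 40.4
```

```bash
python3 - <<'E'
from h import *
s=env.read_state();Rb=bedR(YAW).T;print(Rb@(s['eef_pos']-O),Rb@s['force'],s['opening']*85)
E
```

```text
[-0.00260981 -0.06979402  0.07033665] [-8.84743075 -1.33075296 22.97571837] 41.725647890620216
```

send_rows(series=[[0.01, 0, 0, 0, 0, 0], [0.02, 0, 0, 0, 0, 0], [0.03, 0, 0, 0, 0, 0], [0.03, 0, 0, 0, 0, 0], [0.03, 0, 0, 0, 0, 0]])

```text
time_s: 11.15
eef_pos: [0.4749, -0.1049, 0.1391]
tcp_rot: [[0.297, 0.826, 0.479], [0.955, -0.256, -0.15], [-0.001, 0.502, -0.865]]
force: [-19.5, -0.1, 16.8]
opening: 0.484
grasp_force: 40.4
```

```bash
python3 - <<'E'
from h import *
s=env.read_state();Rb=bedR(YAW).T;print(Rb@(s['eef_pos']-O),Rb@s['force'],s['opening']*85)
E
```

```text
[-0.00268254 -0.06629386  0.07032329] [-7.69362314 -5.84420848 23.85060911] 41.12146380213194
```

send_rows(series=[[0.01, 0, 0, 0, 0, 0], [0.02, 0, 0, 0, 0, 0], [0.02, 0, 0, 0, 0, 0], [0.02, 0, 0, 0, 0, 0]])

```text
time_s: 11.55
eef_pos: [0.4754, -0.1032, 0.1391]
tcp_rot: [[0.299, 0.826, 0.478], [0.954, -0.257, -0.153], [-0.004, 0.502, -0.865]]
force: [-21.9, -5.3, 16.9]
opening: 0.489
grasp_force: 40.4
```

```bash
python3 - <<'E'
from h import *
s=env.read_state();Rb=bedR(YAW).T;print(Rb@(s['eef_pos']-O),Rb@s['force'],s['opening']*85)
E
```

```text
[-0.00264163 -0.06451385  0.07035261] [ -8.25568524 -11.53964387  24.33579463] 41.53463827695728
```

send_rows(series=[[0.015, 0, 0, 0, 0, 0], [0.015, 0, 0, 0, 0, 0], [0.015, 0, 0, 0, 0, 0]])

```text
time_s: 11.85
eef_pos: [0.4758, -0.1018, 0.1391]
tcp_rot: [[0.3, 0.826, 0.478], [0.954, -0.257, -0.155], [-0.006, 0.502, -0.865]]
force: [-22.8, -7.4, 17.9]
opening: 0.487
grasp_force: 40.5
```

send_rows(series=[[0, 0, 0, 0, 0, 0], [0, 0, 0, 0, 0, 0], [0, 0, 0, 0, 0, 0], [0, 0, 0, 0, 0, 0], [0, 0, 0, 0, 0, 0], [0, 0, 0, 0, 0, 0], [0, 0, 0, 0, 0, 0], [0, 0, 0, 0, 0, 0]], jaw=1)

```text
time_s: 12.65
eef_pos: [0.4774, -0.0988, 0.1373]
tcp_rot: [[0.295, 0.827, 0.479], [0.955, -0.256, -0.146], [0.002, 0.501, -0.866]]
force: [0.1, -0.0, 0.2]
opening: 0.997
grasp_force: 0.0
```

send_rows(series=[[0, 0, -0.1, 0, 0, 0], [0, 0, -0.3, 0, 0, 0], [-0.1, 0, -0.5, 0, 0, 0], [-0.25, 0, -0.6, 0, 0, 0], [-0.25, 0, -0.6, 0, 0, 0], [-0.25, 0, -0.6, 0, 0, 0]])

```text
time_s: 13.25
eef_pos: [0.4232, -0.1218, 0.2155]
tcp_rot: [[0.297, 0.826, 0.48], [0.955, -0.257, -0.147], [0.002, 0.502, -0.865]]
force: [0.0, -0.5, 1.0]
opening: 1.0
grasp_force: 0.0
```

```bash
python3 - <<'E'
from h import *
s=env.read_state();M=P("wrist",s);im=cams.get_image("wrist").copy();np.save("pics/w4M.npy",M)
Rb=bedR(YAW);print(Rb.T@(s['eef_pos']-O))
for n,b in dict(f1=(-25,75,45),f2=(25,75,45),f3=(25,-5,45),c1=(0,61,56),c2=(0,9,56),plate=(0,-5,34)).items(): print(n,(proj(M,O+Rb@np.array(b)/1000)*1.5625).round(1))
cv2.imwrite("pics/w4.png",cv2.resize(im[:,:,::-1],(800,600),interpolation=cv2.INTER_CUBIC))
E
```

```text
[-0.00288529 -0.09775668  0.15866828]
f1 [354.5 -50.2]
f2 [461.3 -50.3]
f3 [455.4 132.9]
c1 [408.2 -25.5]
c2 [408.  100.3]
plate [407.4 134.7]
```

View pics/w4.png

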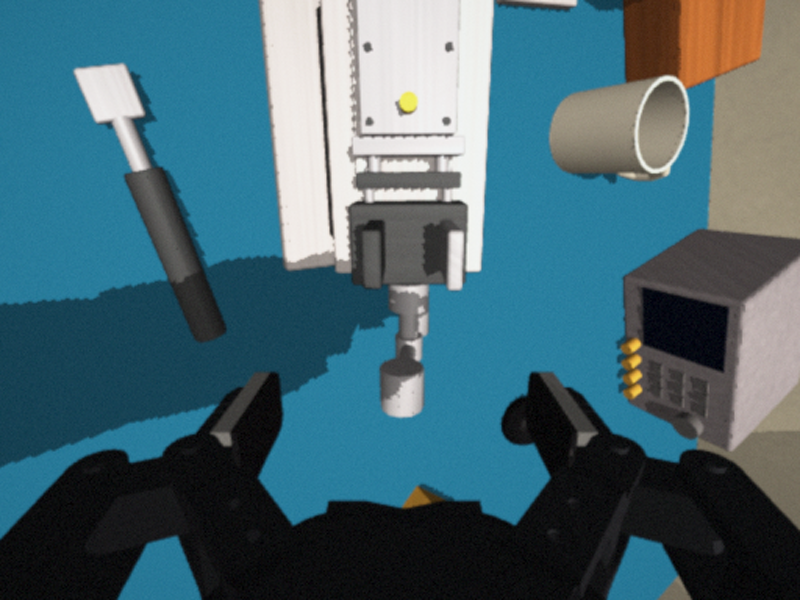

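The housing touches both jaws: connector at (408,102) against a predicted (408,100). The lever is released (447-463). The knob is at (402,390), its front end around row 370 and its rear at row 415.

```bash
cat >> h.py <<'E'
xh=np.array([np.cos(YAW),np.sin(YAW),0]); yb=bedR(YAW)[:,1]; UP=np.array([0,0,1.])
def knob(s,y): 
    th=.8-s; return O+bedR(YAW)@np.array([0,y,.02])+.055*(-np.sin(th)*xh+np.cos(th)*UP)
RK=np.c_[-xh,yb,-UP]
E
python3 - <<'E'
from h import *
M=np.load("pics/w4M.npy")
for y in (-.131,-.134):
  for s in (0,.1,.2,.3,.4):
    k=knob(s,y);print(y,s,k.round(4),*[(proj(M,k+d*yb)*1.5625).round(0) for d in (.012,0,-.012)])
s=env.read_state();print(s['joint_positions'])
k=knob(.2,-.133);print(move(k+[0,0,.08],RK))
E
```

```text
-0.131 0 [ 0.4443 -0.1631  0.1351] [380. 355.] [381. 375.] [381. 395.]
-0.131 0.1 [ 0.4482 -0.1643  0.1389] [390. 356.] [390. 376.] [391. 396.]
-0.131 0.2 [ 0.4524 -0.1656  0.1422] [400. 357.] [400. 377.] [400. 396.]
-0.131 0.3 [ 0.4568 -0.167   0.1451] [410. 357.] [410. 377.] [410. 397.]
-0.131 0.4 [ 0.4616 -0.1685  0.1475] [421. 356.] [420. 377.] [420. 396.]
-0.134 0 [ 0.4434 -0.166   0.1351] [380. 360.] [381. 380.] [381. 399.]
-0.134 0.1 [ 0.4473 -0.1672  0.1389] [390. 361.] [390. 381.] [391. 401.]
-0.134 0.2 [ 0.4515 -0.1685  0.1422] [400. 362.] [400. 382.] [400. 401.]
-0.134 0.3 [ 0.4559 -0.1699  0.1451] [410. 362.] [410. 382.] [410. 401.]
-0.134 0.4 [ 0.4607 -0.1713  0.1475] [421. 361.] [420. 381.] [420. 401.]
[-0.27154732 -0.44156222 -0.71290746  0.77523923 -0.01263617  1.59661105]
[-0.2373, 0.2621, 0.0928, 0.0656, 0.0652, -0.2439]
```

send_rows(series=[[-0.02, 0.02, 0, 0.006, 0.006, -0.022], [-0.04, 0.04, 0, 0.012, 0.012, -0.044], [-0.06, 0.07, 0, 0.018, 0.018, -0.066], [-0.09, 0.1, 0, 0.024, 0.024, -0.088], [-0.11, 0.12, 0, 0.03, 0.03, -0.11], [-0.13, 0.15, 0, 0.036, 0.036, -0.132], [-0.15, 0.17, 0.02, 0.042, 0.041, -0.155], [-0.18, 0.2, 0.04, 0.048, 0.047, -0.178], [-0.2, 0.22, 0.06, 0.054, 0.053, -0.2], [-0.22, 0.24, 0.08, 0.06, 0.06, -0.222], [-0.237, 0.262, 0.093, 0.0656, 0.0652, -0.244], [-0.237, 0.262, 0.093, 0.0656, 0.0652, -0.244], [-0.237, 0.262, 0.093, 0.0656, 0.0652, -0.244]], jaw=-0.05, force=20)

```text
time_s: 14.6
eef_pos: [0.4521, -0.1668, 0.2215]
tcp_rot: [[-0.955, 0.296, -0.001], [0.296, 0.955, 0.001], [0.001, 0.001, -1.0]]
force: [0.0, 0.2, 0.1]
opening: 0.478
grasp_force: 0.0
```

```bash
python3 - <<'E'
from h import *
s=env.read_state();M=P("wrist",s);im=cams.get_image("wrist").copy();np.save("pics/w5M.npy",M)
k=knob(.22,-.133);print(s['eef_pos'],s['joint_positions'],move(k+[0,0,.08],RK))
for d in (.012,0,-.012):
  for r in (0,.012): print(d,r,(proj(M,k+d*yb+r*UP)*1.5625).round(1))
cv2.imwrite("pics/w5.png",cv2.resize(im[:,:,::-1],(800,600),interpolation=cv2.INTER_CUBIC))
E
```

```text
[ 0.45213173 -0.16679177  0.22147288] [-3.53732754e-01  4.71268027e-02 -1.95616072e-01  1.32905683e+00
  5.63837058e-04 -5.32327629e-02] [-0.007, -0.0038, -0.006, 0.0001, -0.0, -0.0001]
0.012 0 [426.9 325.7]
0.012 0.012 [428.3 334.5]
0 0 [403.4 325.7]
0 0.012 [403.4 334.6]
-0.012 0 [379.8 325.8]
-0.012 0.012 [378.5 334.6]
```

View pics/w5.png

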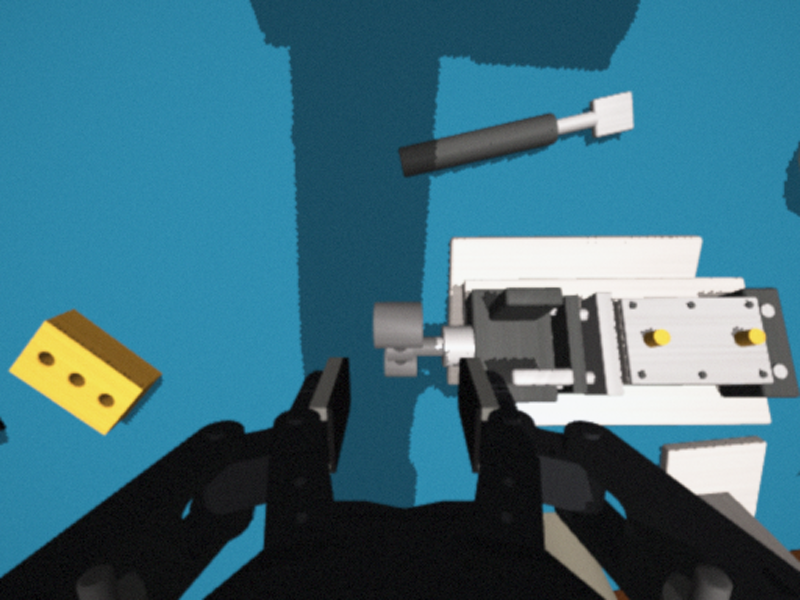

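The knob's top is centred at (398.5,325), spanning columns 375-423. That puts it 2.5 mm further in bed -y than predicted, with x as predicted.

```bash
python3 - <<'E'
from h import *
k=knob(.22,-.1355);print(k,move(k+[0,0,.003],RK))
for s in np.arange(.22,2.01,.16): d=RK.T@(knob(s,-.1355)-k)/.15; print(round(s,2),d.round(3).tolist())
E
```

```text
[ 0.45189464 -0.17019561  0.14282595] [-0.0071, -0.0207, 0.5073, 0.0001, -0.0, -0.0001]
0.22 [0.0, 0.0, 0.0]
0.38 [-0.051, 0.0, -0.028]
0.54 [-0.107, 0.0, -0.048]
0.7 [-0.164, 0.0, -0.058]
0.86 [-0.223, 0.0, -0.059]
1.02 [-0.281, 0.0, -0.051]
1.18 [-0.337, -0.0, -0.034]
1.34 [-0.389, 0.0, -0.008]
1.5 [-0.437, 0.0, 0.026]
1.66 [-0.479, -0.0, 0.067]
1.82 [-0.513, -0.0, 0.115]
1.98 [-0.54, 0.0, 0.167]
```

send_rows(series=[[-0.007, -0.02, 0.15, 0, 0, 0], [-0.007, -0.02, 0.3, 0, 0, 0], [-0.007, -0.02, 0.42, 0, 0, 0], [-0.007, -0.02, 0.507, 0, 0, 0], [-0.007, -0.02, 0.507, 0, 0, 0], [-0.007, -0.02, 0.507, 0, 0, 0]])

```text
time_s: 15.25
eef_pos: [0.452, -0.1708, 0.1473]
tcp_rot: [[-0.956, 0.295, 0.001], [0.295, 0.956, -0.001], [-0.001, -0.0, -1.0]]
force: [0.3, 0.1, 0.6]
opening: 0.471
grasp_force: 0.0
```

send_rows(series=[[0, 0, 0, 0, 0, 0], [0, 0, 0, 0, 0, 0], [0, 0, 0, 0, 0, 0], [0, 0, 0, 0, 0, 0], [0, 0, 0, 0, 0, 0], [0, 0, 0, 0, 0, 0]], jaw=-1, force=25)

```text
time_s: 15.85
eef_pos: [0.4527, -0.1702, 0.148]
tcp_rot: [[-0.956, 0.294, 0.003], [0.294, 0.956, 0.0], [-0.003, 0.001, -1.0]]
force: [-0.8, 5.9, 6.5]
opening: 0.277
grasp_force: 27.5
```

send_rows(series=[[-0.025, 0, -0.015, 0, 0, 0], [-0.051, 0, -0.028, 0, 0, 0], [-0.079, 0, -0.039, 0, 0, 0], [-0.107, 0, -0.048, 0, 0, 0], [-0.135, 0, -0.054, 0, 0, 0], [-0.164, 0, -0.058, 0, 0, 0], [-0.193, 0, -0.059, 0, 0, 0], [-0.223, 0, -0.059, 0, 0, 0], [-0.252, 0, -0.056, 0, 0, 0], [-0.281, 0, -0.051, 0, 0, 0], [-0.309, 0, -0.044, 0, 0, 0], [-0.337, 0, -0.034, 0, 0, 0], [-0.337, 0, -0.034, 0, 0, 0]])

```text
time_s: 17.15
eef_pos: [0.5003, -0.1849, 0.1521]
tcp_rot: [[-0.956, 0.294, 0.0], [0.294, 0.956, 0.001], [0.0, 0.001, -1.0]]
force: [-1.1, 4.9, 2.0]
opening: 0.276
grasp_force: 26.1
```

```bash
python3 - <<'E'
from h import *
s=env.read_state();a=O+bedR(YAW)@np.array([0,-.1355,.02]);d=s['eef_pos']-[0,0,.003]-a
print(d@xh,d@yb,d[2],.8+np.arctan2(d@xh,d[2]),np.hypot(d@xh,d[2]),s['force'],s['opening']*85)
E
```

```text
0.020441312894187207 0.00029647434482086584 0.052296232560413144 1.1726157128785224 0.056149293965738166 [-1.11119639  4.87913994  2.03320033] 23.426568890606127
```

send_rows(series=[[-0.026, 0, 0.012, 0, 0, 0], [-0.052, 0, 0.026, 0, 0, 0], [-0.076, 0, 0.042, 0, 0, 0], [-0.09, 0, 0.053, 0, 0, 0], [-0.09, 0, 0.053, 0, 0, 0], [-0.09, 0, 0.053, 0, 0, 0]])

```text
time_s: 17.75
eef_pos: [0.514, -0.1891, 0.1449]
tcp_rot: [[-0.956, 0.294, 0.003], [0.294, 0.956, 0.001], [-0.002, 0.001, -1.0]]
force: [-0.5, 5.6, 4.4]
opening: 0.274
grasp_force: 27.1
```

```bash
python3 - <<'E'
from h import *
s=env.read_state();a=O+bedR(YAW)@np.array([0,-.1355,.02]);d=s['eef_pos']-[0,0,.003]-a
print(d@xh,d@yb,d[2],.8+np.arctan2(d@xh,d[2]),np.hypot(d@xh,d[2]),s['force'],s['opening']*85)
E
```

```text
0.03474889752228349 0.00029402442226365475 0.045088559588124924 1.4566061179150198 0.056925074306021346 [-0.52607173  5.63685498  4.44555848] 23.26664653768811
```

send_rows(series=[[0, 0, 0, 0, 0, 0], [0, 0, 0, 0, 0, 0], [0, 0, 0, 0, 0, 0], [0, 0, 0, 0, 0, 0], [0, 0, -0.1, 0, 0, 0], [0, 0, -0.3, 0, 0, 0], [0, 0, -0.5, 0, 0, 0], [0, 0, -0.7, 0, 0, 0], [0, 0.15, -0.8, 0, 0, 0], [0, 0.3, -0.8, 0, 0, 0], [0, 0.3, -0.8, 0, 0, 0], [0, 0.3, -0.8, 0, 0, 0]], jaw=-0.05)

```text
time_s: 18.95
eef_pos: [0.5263, -0.1465, 0.2637]
tcp_rot: [[-0.956, 0.293, 0.0], [0.293, 0.956, -0.001], [-0.0, -0.001, -1.0]]
force: [-1.0, -0.7, -0.7]
opening: 0.477
grasp_force: 0.0
```

```bash
python3 - <<'E'
from h import *
s=env.read_state();M=P("wrist",s);im=cams.get_image("wrist").copy()
print(s['force']);Rb=bedR(YAW)
for n,b in dict(f1=(-25,75,45),f2=(25,75,45),f3=(25,-5,45),f4=(-25,-5,45),c1=(0,61,56),c2=(0,9,56)).items(): print(n,(proj(M,O+Rb@np.array(b)/1000)*1.5625).round(1))
for t in (1.3,1.45): k=knob(t,-.1355);print((proj(M,k)*1.5625).round(1))
cv2.imwrite("pics/w6.png",cv2.resize(im[:,:,::-1],(800,600),interpolation=cv2.INTER_CUBIC))
E
```

```text
[-0.95292027 -0.67308909 -0.70716417]
f1 [664.  181.9]
f2 [675.1 256.1]
f3 [544.9 255.8]
f4 [539.2 181.6]
c1 [657.5 210.7]
c2 [571.1 210.4]
[330.1 288.3]
[331.9 297.3]
```

View pics/w6.png

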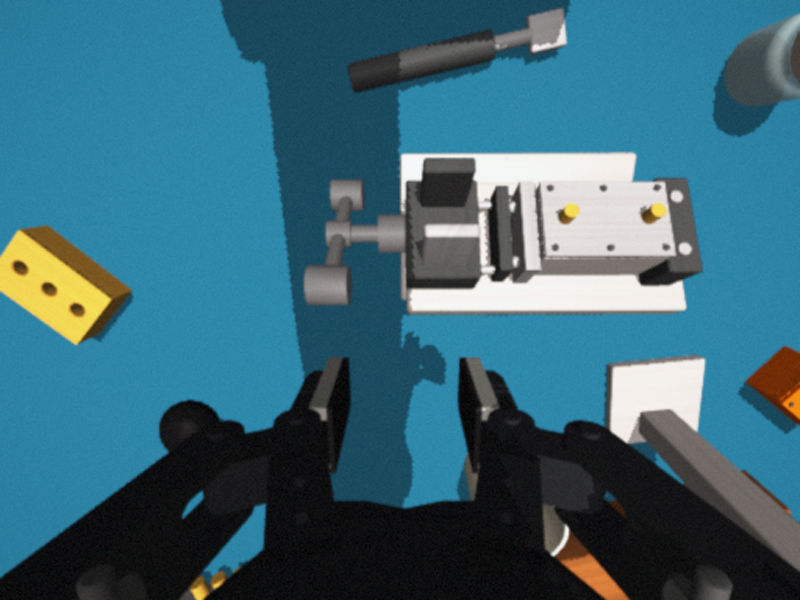

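Connectors at (569,212) and (655,212) match the clamped pose, and the knob at (328,285) reads about 1.35 rad. The lever is released and nothing touches the robot, so I'm handing in.

```bash
python3 -c "
from cell import env
print(env.job_done())"
```

```text
the job is handed in; nothing more can be done
None
```

I handed the job in with the housing flat against the lip and fixed jaw, the lever sprung back, the screw at about 1.35–1.45 rad and everything let go; I couldn't measure the clamping force directly but estimate about 16 N, and no verdict came back.

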